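# Find the corner where a chopping board rocks and wedge it firm

## Task

The chopping board on the steel hob cover rocks. Press gently on its corners in turn to find the one that gives way, and slide the tapered wooden wedge in under that corner, thin end first, just until it fits snugly without raising the board, so that the board lies level. Let go of the wedge, then press gently on all four corners once more, holding each a moment, beginning with the wedged one and going round clockwise as seen from above, to make sure that nothing rocks any more; do not shift the board off its place or disturb the things standing around.

Things in the scene. Friction and masses are not known exactly. Their poses are not given: they have to be found in the camera images.
- board: square wooden chopping board 200 x 200 x 20 mm, 0.9 kg, loose; origin at the centre of its underside, z up, x to the back (away from the robot), y to the left, turned up to 0.2 rad; edges along its x and y. It lies on four hidden buffers, its underside 8 to 10 mm above the hob cover, and may lie level or already dipped to the rocking corner. 4 to 15 N tells and proves a corner; over 40 N dents the board
- hob_cover: fixed flat steel sheet over the hob; its upper face is at z = 0.006. Four rubber buffers, 18 mm across, are stuck to it under the board, 58 mm from the board's centre along its x and 80 mm along its y. One, not always the same, is worn about 3 mm lower: pressed over it, that corner goes down 3 to 4 mm. The board rocks about the diagonal through its two neighbours and can slide if pushed hard
- front_left (a point): point to press on the board's upper face by its front left corner (75 mm before and 80 mm left of the board's centre, along its own axes); front is the side nearest the robot. The board is hard: touch down slowly, at about 10 mm/s, since a faster touch strikes with over 40 N
- front_right (a point): point to press on the upper face by the front right corner (75 mm before, 80 mm right of the centre)
- back_left (a point): point to press on the upper face by the back left corner (75 mm behind, 80 mm left of the centre)
- back_right (a point): point to press on the upper face by the back right corner (75 mm behind, 80 mm right of the centre)
- wedge: tapered wooden wedge, thick end with cross grooves, loose on the hob cover left of the board; 85 mm long, 24 mm wide, 30 g, flat underside; 15.3 mm thick at x = -42.5 mm falling evenly to 2.5 mm at x = +42.5 mm; origin at the centre of its underside, x along it to the thin end, z up. It slides almost freely until it has levelled the board, then the push rises to 3 to 6 N; pushed farther, it raises the corner or shifts the board
- wedge_tip (a point): middle of the wedge's thin end, at its underside. Slid in along the board's y from its left or right side, with the wedge's centre line 86 mm before or behind the board's centre, the wedge passes outside the buffers; it fits snugly with 36 to 50 mm of its length under the board
- red_onion: red onion, 55 x 55 x 65 mm, behind the board; origin at its underside; leave alone
- shaker_1: glass salt shaker, 37 mm across, 69 mm high, behind the board; origin at its underside; leave alone
- shaker_0: glass pepper shaker, 37 mm across, 69 mm high, behind the board; origin at its underside; leave alone

How it is judged:
On the way, in this order (a step that is already met when the one before it is completed fails the run):
1. the rocking corner is pressed down with the fingers (more than 3 N), the board dipping towards it by more than 8 mrad (((contact force between the fingers and board above 3 N and horizontal distance between the grasp point and front_left below 0.04 m and angle between board's own x axis and vertical below 1.5648 rad and angle between board's own y axis and vertical above 1.5768 rad) or (contact force between the fingers and board above 3 N and horizontal distance between the grasp point and front_right below 0.04 m and angle between board's own x axis and vertical below 1.5648 rad and angle between board's own y axis and vertical below 1.5648 rad) or (contact force between the fingers and board above 3 N and horizontal distance between the grasp point and back_left below 0.04 m and angle between board's own x axis and vertical above 1.5768 rad and angle between board's own y axis and vertical above 1.5768 rad) or (contact force between the fingers and board above 3 N and horizontal distance between the grasp point and back_right below 0.04 m and angle between board's own x axis and vertical above 1.5768 rad and angle between board's own y axis and vertical below 1.5648 rad))), for 0.15 s.
2. the wedge's thin end is under a corner of the board, the board is level within 10 mrad, and the fingers are off wedge and board (((horizontal distance between wedge_tip and front_left below 0.075 m and x of wedge_tip in the frame of board between -0.1 and 0.1 m and y of wedge_tip in the frame of board between -0.1 and 0.1 m) or (horizontal distance between wedge_tip and front_right below 0.075 m and x of wedge_tip in the frame of board between -0.1 and 0.1 m and y of wedge_tip in the frame of board between -0.1 and 0.1 m) or (horizontal distance between wedge_tip and back_left below 0.075 m and x of wedge_tip in the frame of board between -0.1 and 0.1 m and y of wedge_tip in the frame of board between -0.1 and 0.1 m) or (horizontal distance between wedge_tip and back_right below 0.075 m and x of wedge_tip in the frame of board between -0.1 and 0.1 m and y of wedge_tip in the frame of board between -0.1 and 0.1 m)) and angle between board's own z axis and vertical below 0.01 rad and contact force between the fingers and wedge below 0.1 N and contact force between the fingers and board below 0.1 N), for 0.2 s.
3. the wedged corner is pressed with more than 4 N and the board stays level within 12 mrad (((contact force between the fingers and board above 4 N and horizontal distance between the grasp point and front_left below 0.04 m and horizontal distance between wedge_tip and front_left below 0.075 m and x of wedge_tip in the frame of board between -0.1 and 0.1 m and y of wedge_tip in the frame of board between -0.1 and 0.1 m and angle between board's own z axis and vertical below 0.012 rad) or (contact force between the fingers and board above 4 N and horizontal distance between the grasp point and front_right below 0.04 m and horizontal distance between wedge_tip and front_right below 0.075 m and x of wedge_tip in the frame of board between -0.1 and 0.1 m and y of wedge_tip in the frame of board between -0.1 and 0.1 m and angle between board's own z axis and vertical below 0.012 rad) or (contact force between the fingers and board above 4 N and horizontal distance between the grasp point and back_left below 0.04 m and horizontal distance between wedge_tip and back_left below 0.075 m and x of wedge_tip in the frame of board between -0.1 and 0.1 m and y of wedge_tip in the frame of board between -0.1 and 0.1 m and angle between board's own z axis and vertical below 0.012 rad) or (contact force between the fingers and board above 4 N and horizontal distance between the grasp point and back_right below 0.04 m and horizontal distance between wedge_tip and back_right below 0.075 m and x of wedge_tip in the frame of board between -0.1 and 0.1 m and y of wedge_tip in the frame of board between -0.1 and 0.1 m and angle between board's own z axis and vertical below 0.012 rad))), for 0.15 s.
4. the next corner, going round clockwise, is pressed with more than 4 N and the board stays level within 12 mrad (((contact force between the fingers and board above 4 N and horizontal distance between the grasp point and back_left below 0.04 m and horizontal distance between wedge_tip and front_left below 0.075 m and x of wedge_tip in the frame of board between -0.1 and 0.1 m and y of wedge_tip in the frame of board between -0.1 and 0.1 m and angle between board's own z axis and vertical below 0.012 rad) or (contact force between the fingers and board above 4 N and horizontal distance between the grasp point and back_right below 0.04 m and horizontal distance between wedge_tip and back_left below 0.075 m and x of wedge_tip in the frame of board between -0.1 and 0.1 m and y of wedge_tip in the frame of board between -0.1 and 0.1 m and angle between board's own z axis and vertical below 0.012 rad) or (contact force between the fingers and board above 4 N and horizontal distance between the grasp point and front_right below 0.04 m and horizontal distance between wedge_tip and back_right below 0.075 m and x of wedge_tip in the frame of board between -0.1 and 0.1 m and y of wedge_tip in the frame of board between -0.1 and 0.1 m and angle between board's own z axis and vertical below 0.012 rad) or (contact force between the fingers and board above 4 N and horizontal distance between the grasp point and front_left below 0.04 m and horizontal distance between wedge_tip and front_right below 0.075 m and x of wedge_tip in the frame of board between -0.1 and 0.1 m and y of wedge_tip in the frame of board between -0.1 and 0.1 m and angle between board's own z axis and vertical below 0.012 rad))), for 0.15 s.
5. the diagonally opposite corner, going round clockwise, is pressed with more than 4 N and the board stays level within 12 mrad (((contact force between the fingers and board above 4 N and horizontal distance between the grasp point and back_right below 0.04 m and horizontal distance between wedge_tip and front_left below 0.075 m and x of wedge_tip in the frame of board between -0.1 and 0.1 m and y of wedge_tip in the frame of board between -0.1 and 0.1 m and angle between board's own z axis and vertical below 0.012 rad) or (contact force between the fingers and board above 4 N and horizontal distance between the grasp point and front_right below 0.04 m and horizontal distance between wedge_tip and back_left below 0.075 m and x of wedge_tip in the frame of board between -0.1 and 0.1 m and y of wedge_tip in the frame of board between -0.1 and 0.1 m and angle between board's own z axis and vertical below 0.012 rad) or (contact force between the fingers and board above 4 N and horizontal distance between the grasp point and front_left below 0.04 m and horizontal distance between wedge_tip and back_right below 0.075 m and x of wedge_tip in the frame of board between -0.1 and 0.1 m and y of wedge_tip in the frame of board between -0.1 and 0.1 m and angle between board's own z axis and vertical below 0.012 rad) or (contact force between the fingers and board above 4 N and horizontal distance between the grasp point and back_left below 0.04 m and horizontal distance between wedge_tip and front_right below 0.075 m and x of wedge_tip in the frame of board between -0.1 and 0.1 m and y of wedge_tip in the frame of board between -0.1 and 0.1 m and angle between board's own z axis and vertical below 0.012 rad))), for 0.15 s.
6. the last corner, going round clockwise, is pressed with more than 4 N and the board stays level within 12 mrad (((contact force between the fingers and board above 4 N and horizontal distance between the grasp point and front_right below 0.04 m and horizontal distance between wedge_tip and front_left below 0.075 m and x of wedge_tip in the frame of board between -0.1 and 0.1 m and y of wedge_tip in the frame of board between -0.1 and 0.1 m and angle between board's own z axis and vertical below 0.012 rad) or (contact force between the fingers and board above 4 N and horizontal distance between the grasp point and front_left below 0.04 m and horizontal distance between wedge_tip and back_left below 0.075 m and x of wedge_tip in the frame of board between -0.1 and 0.1 m and y of wedge_tip in the frame of board between -0.1 and 0.1 m and angle between board's own z axis and vertical below 0.012 rad) or (contact force between the fingers and board above 4 N and horizontal distance between the grasp point and back_left below 0.04 m and horizontal distance between wedge_tip and back_right below 0.075 m and x of wedge_tip in the frame of board between -0.1 and 0.1 m and y of wedge_tip in the frame of board between -0.1 and 0.1 m and angle between board's own z axis and vertical below 0.012 rad) or (contact force between the fingers and board above 4 N and horizontal distance between the grasp point and back_right below 0.04 m and horizontal distance between wedge_tip and front_right below 0.075 m and x of wedge_tip in the frame of board between -0.1 and 0.1 m and y of wedge_tip in the frame of board between -0.1 and 0.1 m and angle between board's own z axis and vertical below 0.012 rad))), for 0.15 s.
At the end, for the whole second after the job is handed in: The wedge's thin end is under the board within 75 mm of a corner's press point, the board lies level within 10 mrad and within 20 mm of where it was, both at rest, the bystanders where they were (((horizontal distance between wedge_tip and front_left below 0.075 m and x of wedge_tip in the frame of board between -0.1 and 0.1 m and y of wedge_tip in the frame of board between -0.1 and 0.1 m) or (horizontal distance between wedge_tip and front_right below 0.075 m and x of wedge_tip in the frame of board between -0.1 and 0.1 m and y of wedge_tip in the frame of board between -0.1 and 0.1 m) or (horizontal distance between wedge_tip and back_left below 0.075 m and x of wedge_tip in the frame of board between -0.1 and 0.1 m and y of wedge_tip in the frame of board between -0.1 and 0.1 m) or (horizontal distance between wedge_tip and back_right below 0.075 m and x of wedge_tip in the frame of board between -0.1 and 0.1 m and y of wedge_tip in the frame of board between -0.1 and 0.1 m)) and angle between board's own z axis and vertical below 0.01 rad and distance of board from where it was at the start of the episode below 0.02 m and linear speed of each of board, wedge below 0.01 m/s); the robot touches nothing.
It fails at once if the fingers press the board with more than 40 N (contact force between the fingers and board above 40 N).
It fails at once if the board is shifted by more than 25 mm (distance of board from where it was at the start of the episode above 0.025 m).
It fails at once if the onion or one of the shakers is moved by more than 30 mm (distance of any of red_onion, shaker_1, shaker_0 from where it was at the start of the episode above 0.03 m).
It also fails if it takes over 72 s, if anything falls off the work surface, if the arm or the gripper's body presses on something with over 40 N, if the wrist force passes 120 N, or if a joint passes its speed limit or range.

## Robot

A 6-joint arm with a two-finger parallel gripper is mounted at the origin on a cart in front of the work surface, level with it; the furniture and walls round the work are solid. World frame = base frame: x ahead of the robot, y to its left, z up, the work surface at z = 0. Lengths are in m, angles in rad, forces in N, time in s.
With the tool pointing down it reaches from about 0.225 to 0.875 m from the base axis. Payload 3.4 kg.
Tool frame: the origin (TCP) lies at the very end of the fingers, on their centre line; the grasp point (between the pads) lies 19 mm behind it; z points along the fingers, y is the line along which they close (so a half turn about z gives the same grasp; the last joint's range is limited). The gripper opens to 85 mm and grips with 20 to 120 N. Pads are 22 mm wide; open, the fingers measure 114 mm over their backs; the gripper's body (76 mm by 85 mm) begins 54 mm behind the grasp point. The pads swing forward as they close: fully open they stand 13 mm farther back than shut.
Start: joints at [1.16, 0.276, 1.505, -0, 1.361, -0.121], TCP at [0.164, 0.551, 0.231] pointing down, gripper open.
Joint ranges: [-2.89, 2.89], [-0.75, 2.08], [0.22, 2.7], [-1.18, 4.32], [0.11, 2.71], [-2.7, 2.7]. Speed limits (rad/s): [2.57, 2.57, 3.14, 3.14, 3.14, 3.14].

## Interface

Orientations are given as a unit quaternion [w, x, y, z].
In Python, from rig import manip, get_image, camera_info gives the robot as it stands. The module is installed in compiled form; this text tells all that it offers.
- The arm moves only by the shell command python3 -m crank 'ROWS' [FORCE]. ROWS is a JSON object of lists of equal length, an entry for each row: "translation": the shift along the tool's x, y, z in mm, a list of three; "roll": the turn about the tool's z in rad; "fingers": the opening, from 0 (shut) to 1 (fully open). A call has 1 to 8 rows; each row shifts and turns the commanded pose from where the row before left it, along the tool's axes as they then stand; what a row does not reach is not made up. A row lasts 1/10 s, in which the tool goes at most 50 mm and 8.59 degrees, less where a joint would pass 70% of its speed; a pose out of reach is approached as far as the arm can. A call is refused whole if a number of a shift passes 50 or a number of a turn 0.15, either way. A call with a gripper value outside its range is refused whole. The fingers move at their own pace and stop on an object; FORCE is the grip in N (left out, the last holds). Time passes only in rows, so rows that do not move let the fingers close. It gives the time, the measured TCP pose, the force, the opening and the grip force at its end, in the units of the state.
- manip.get_state(): the state, without advancing time (a new reading comes with each control period).
- get_image(name): name is "side" or "top" or "wrist"; returns the picture (420x560x3 uint8, blue, green, red); there is no depth.
- camera_info(name): a dict with "mtx" (3x3 intrinsics, pixels), "D" ([k1, k2, p1, p2, k3] as OpenCV has them; the pictures are not rectified), "rvec" (rotation vector, rad) and "tvec" (3), from world to camera coordinates, as OpenCV has them. Camera axes: x right, y down, z forward; pixel columns grow to the right and rows downward; lengths in m; the calibration is good to about 2 mm. A picture is of the moment at which its call begins: read the wrist's pose just before it. camera_info takes no time and is no camera call; for the wrist camera it gives the pose at the moment of the call.
- manip.sign_off(): hands the job in; it is judged then, once.
The state is a dict: "clock": time; "qpos": joint angles; "qd": joint speeds; "effort": joint torques, N m; "position": TCP position; "ee_rot": TCP orientation; "contact_force": force on the tool from outside, world axes, zero at the start; "moment": the same for the moment, N m; "width": finger opening in m; "gripper_force": force on a finger pad.
Only numpy, scipy, OpenCV 4.12 (cv2) and the standard library are available. Lean on these libraries where they do the work, as an engineer would, in place of code of your own. Each camera call takes 0.05 s, during which the arm holds its last target. There are 200 camera calls.

## Working session

There is one attempt and no reset: what is moved stays moved. The work goes in short steps, Python scripts to look and compute and a shell command to move; the robot and the scene stay as the last step left them, time stands still between calls to the robot, and variables do not carry over. Pictures are saved under pics/ and viewed, at most 10 in all, crops included, and the job is handed in when it is done.

```bash
mkdir -p pics
cat > h.py <<'E'
import numpy as np,cv2
from rig import manip,get_image,camera_info
from scipy.spatial.transform import Rotation as R
def ray(name,uv,z,ci=None):
    c=ci or camera_info(name)
    K=np.array(c["mtx"],float);D=np.array(c["D"],float)
    Rm=cv2.Rodrigues(np.array(c["rvec"],float))[0];t=np.array(c["tvec"],float).ravel()
    p=cv2.undistortPoints(np.array(uv,float).reshape(-1,1,2),K,D).reshape(-1,2)
    d=np.c_[p,np.ones(len(p))]@Rm; o=-Rm.T@t
    return o+d*((z-o[2])/d[:,2])[:,None]
def tool(dw):
    s=manip.get_state();q=s["ee_rot"];r=R.from_quat([q[1],q[2],q[3],q[0]])
    return r.inv().apply(dw)*1000
E
python3 - <<'E'
from h import *
s=manip.get_state();print(s)
print(R.from_quat(np.roll(s["ee_rot"],-1)).as_matrix().round(3))
for n in("top","side"):
    cv2.imwrite(f"pics/{n}0.png",get_image(n))
E
```

```text
{'clock': 0.0, 'qpos': array([ 1.15998351e+00,  2.76616801e-01,  1.50614771e+00, -4.75566840e-05,
        1.36068323e+00, -1.21001527e-01]), 'qd': array([8.54521909e-06, 6.00234143e-04, 1.68136996e-03, 1.18716721e-04,
       3.48864089e-04, 1.16264686e-05]), 'effort': array([ 1.48320811e-03, -4.16770613e+01, -2.45807844e+01,  4.40790291e-05,
        1.10639253e-02, -1.25286576e-05]), 'position': array([0.16412767, 0.55052503, 0.23042146]), 'ee_rot': array([-2.21310114e-04,  1.44394072e-01,  9.89519828e-01, -9.01052744e-04]), 'contact_force': array([-0.14193841,  0.9597989 ,  0.17859073]), 'moment': array([ 0.03781592, -0.00231163,  0.06361477]), 'gripper_force': 0.0, 'width': 0.08538512031602355}
[[-0.958  0.286 -0.001]
 [ 0.286  0.958 -0.002]
 [ 0.    -0.002 -1.   ]]
```

View pics/top0.png

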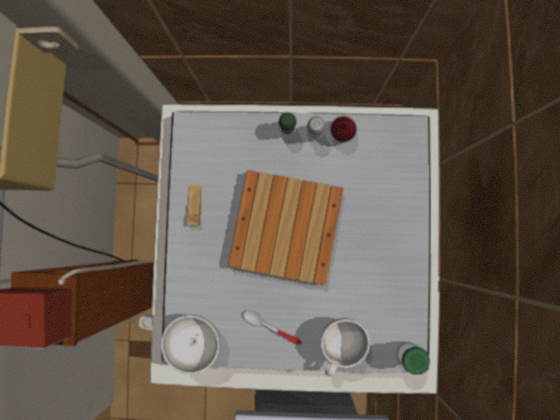

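View pics/side0.png

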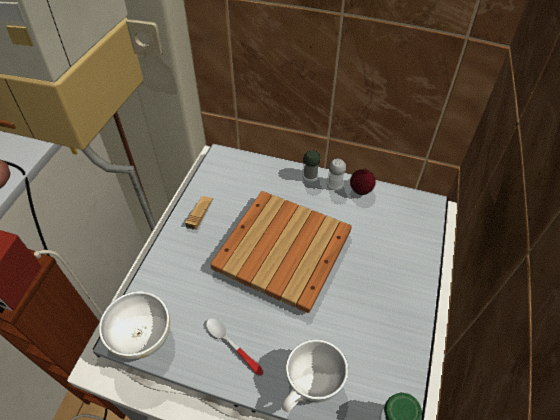

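The top picture shows the board with corners at about (248,171), (342,187), (323,284) and (230,268), and the wedge around (194,206) with its grooved end near the bottom. I'll enlarge it to read these closer.

Run:
```python
from h import *
im=cv2.imread("pics/top0.png")
a=cv2.resize(im[160:295,220:355],None,fx=4,fy=4,interpolation=cv2.INTER_CUBIC)
b=cv2.resize(im[175:240,180:210],None,fx=8,fy=8,interpolation=cv2.INTER_CUBIC)
o=np.zeros((540,800,3),np.uint8);o[:540,:540]=a;o[:520,550:790]=b
cv2.imwrite("pics/crop.png",o)
print(ray("top",[(248,171),(342,187),(323,284),(230,268)],.035))
print(ray("top",[(194,185),(194,227),(288,120),(316,125),(344,129)],.006))
c=camera_info("wrist");print(c);print(ray("wrist",[(280,210)],0.006))
```

```text
[[ 0.65246823  0.14240117  0.035     ]
 [ 0.62410656 -0.04833646  0.035     ]
 [ 0.42963497 -0.01397307  0.035     ]
 [ 0.45573564  0.17225065  0.035     ]]
[[ 0.62507604  0.25897621  0.006     ]
 [ 0.53656131  0.25514794  0.006     ]
 [ 0.76837601  0.06417397  0.006     ]
 [ 0.7586549   0.0047323   0.006     ]
 [ 0.75130342 -0.05445345  0.006     ]]
{'mtx': array([[301.72710029,   0.        , 278.78738579],
       [  0.        , 301.72710029, 209.32550062],
       [  0.        ,   0.        ,   1.        ]]), 'D': array([0.00079379, 0.        , 0.        , 0.        , 0.        ]), 'rvec': array([-2.32557522, -1.73591892, -0.24561981]), 'tvec': array([-0.57340281, -0.03718041,  0.38004694])}
[[0.19960487 0.54050021 0.006     ]]
```

View pics/crop.png

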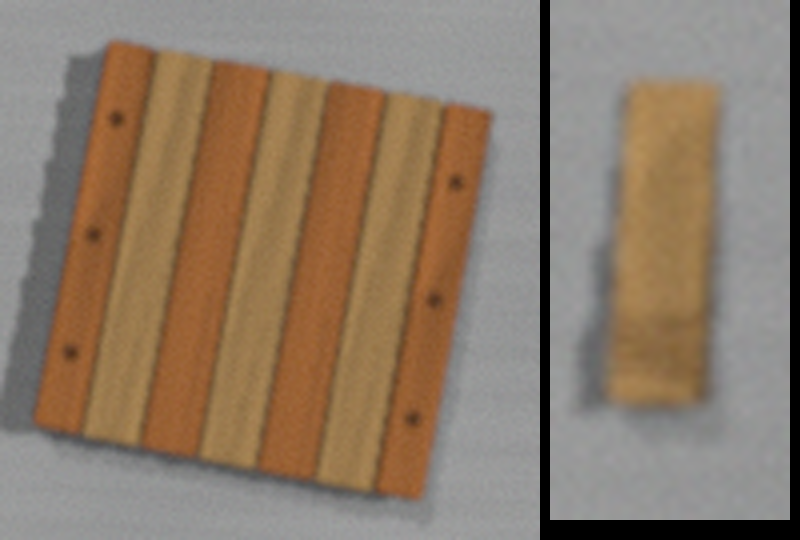

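```bash
cat > geo.py <<'E'
from h import *
px=[(246.4,169.8),(342.7,186.8),(325.7,284.6),(228.5,266)] # BL BR FR FL
w=ray("top",px,.0355)[:,:2]
loc=np.array([(.1,.1),(.1,-.1),(-.1,-.1),(-.1,.1)])
c=w.mean(0);yaw=np.angle(np.sum((w-c)@[1,1j]*np.conj(loc@[1,1j])))
Rb=np.array([[np.cos(yaw),-np.sin(yaw)],[np.sin(yaw),np.cos(yaw)]])
P={n:c+Rb@np.array(v) for n,v in dict(front_left=(-.075,.08),front_right=(-.075,-.08),back_left=(.075,.08),back_right=(.075,-.08)).items()}
def tl(xy,z=None):
    s=manip.get_state();p=s["position"]
    return tool(np.r_[np.array(xy)-p[:2],0 if z is None else z-p[2]]).round(1)
E
python3 - <<'E'
from geo import *
print(c,yaw);print((w-(c+loc@Rb.T))*1000);print(P)
t=ray("top",[(189.8,185),(201,185)],.0085)
b=ray("top",[(187.3,225.6),(199.2,225.6)],.0213)
print(t,b,np.linalg.norm(t[0]-t[1]),np.linalg.norm(b[0]-b[1]),np.linalg.norm((t-b).mean(0)[:2]), t.mean(0)-b.mean(0))
for n in P: print(n,tl(P[n]))
print(tl(w[3]))
E
```

```text
[0.54189128 0.06301041] -0.1541224592153351
[[-1.27036544 -0.77826411]
 [-0.87321942  1.47364052]
 [ 0.91783999  1.14605478]
 [ 1.22574487 -1.84143119]]
{'front_left': array([0.48006133, 0.15357561]), 'front_right': array([ 0.45549924, -0.00452785]), 'back_left': array([0.62828332, 0.13054866]), 'back_right': array([ 0.60372124, -0.0275548 ])}
[[0.62457578 0.2673765  0.0085    ]
 [0.62507302 0.24346227 0.0085    ]] [[0.53863398 0.2657887  0.0213    ]
 [0.53932843 0.2409243  0.0213    ]] 0.023919400140382435 0.02487410238544231 0.08586797976725917 [ 0.0858432   0.00206288 -0.0128    ]
front_left [-4.162e+02 -2.902e+02  4.000e-01]
front_right [-437.9 -448.7    0.6]
back_left [-5.649e+02 -2.699e+02  3.000e-01]
back_right [-586.5 -428.4    0.6]
[-390.5 -275.2    0.4]
```

```bash
python3 -m crank '{"translation":[[-35,-24,0],[-35,-24,0],[-35,-24,0],[-35,-24,0],[-35,-24,0],[-35,-24,0],[-35,-24,20],[-35,-24,20]],"roll":[0,0,0,0,0,0,0,0],"fingers":[0,0,0,0,0,0,0,0]}' 20
python3 -m crank '{"translation":[[-35,-24,20],[-35,-24,20],[-35,-24,20],[-31,-26,20],[0,0,20],[0,0,20],[0,0,15],[0,0,0]],"roll":[0,0,0,0,0,0,0,0],"fingers":[0,0,0,0,0,0,0,0]}'
python3 -c "
from geo import *
print(manip.get_state()['contact_force'])
for n in P: print(n,tl(P[n],.0355))"
```

```text
clock: 0.9
position: [0.3789, 0.2858, 0.1912]
ee_rot: [0.001, 0.144, 0.99, 0.001]
contact_force: [1.2, 0.6, 0.1]
width: -0.0001
gripper_force: 0.0
clock: 1.7
position: [0.4781, 0.1536, 0.0541]
ee_rot: [-0.003, 0.145, 0.989, -0.001]
contact_force: [0.2, -0.8, 0.1]
width: -0.0001
gripper_force: 0.0
[ 0.21100869 -0.794871    0.1313909 ]
front_left [-2.   0.5 18.6]
front_right [ -23.7 -158.    18.9]
back_left [-150.6   20.9   17.8]
back_right [-172.3 -137.6   18.1]
```

```bash
python3 -m crank '{"translation":[[-2,0,5],[0,0,5],[0,0,3],[0,0,1],[0,0,1],[0,0,1],[0,0,1],[0,0,0]],"roll":[0,0,0,0,0,0,0,0],"fingers":[0,0,0,0,0,0,0,0]}'
python3 -m crank '{"translation":[[0,0,1],[0,0,0]],"roll":[0,0],"fingers":[0,0]}'
```

```text
clock: 2.5
position: [0.482, 0.1537, 0.0393]
ee_rot: [-0.0, 0.144, 0.99, 0.0]
contact_force: [-0.5, 0.4, 0.3]
width: -0.0002
gripper_force: 0.0
clock: 2.7
position: [0.482, 0.1537, 0.0382]
ee_rot: [-0.0, 0.144, 0.99, 0.0]
contact_force: [-0.2, 1.2, 0.0]
width: 0.0
gripper_force: 0.0
```

```bash
python3 -m crank '{"translation":[[0,0,1],[0,0,0]],"roll":[0,0],"fingers":[0,0]}'
```

```text
clock: 2.9
position: [0.482, 0.1537, 0.0372]
ee_rot: [-0.0, 0.144, 0.99, 0.0]
contact_force: [0.1, 0.0, -0.6]
width: -0.0002
gripper_force: 0.0
```

```bash
python3 -m crank '{"translation":[[0,0,1],[0,0,0]],"roll":[0,0],"fingers":[0,0]}'
python3 -m crank '{"translation":[[0,0,0.7],[0,0,0]],"roll":[0,0],"fingers":[0,0]}'
```

```text
clock: 3.1
position: [0.482, 0.1537, 0.0362]
ee_rot: [-0.0, 0.144, 0.99, 0.0]
contact_force: [-0.0, 0.2, 0.1]
width: -0.0001
gripper_force: 0.0
clock: 3.3
position: [0.482, 0.1537, 0.0355]
ee_rot: [-0.0, 0.144, 0.99, 0.0]
contact_force: [0.9, 0.0, 0.4]
width: 0.0
gripper_force: 0.0
```

```bash
python3 -m crank '{"translation":[[0,0,0.7],[0,0,0]],"roll":[0,0],"fingers":[0,0]}'
```

```text
clock: 3.5
position: [0.482, 0.1537, 0.0348]
ee_rot: [-0.0, 0.144, 0.99, 0.0]
contact_force: [0.5, -0.3, 1.5]
width: 0.0001
gripper_force: 0.0
```

```bash
python3 -m crank '{"translation":[[0,0,0.5],[0,0,0]],"roll":[0,0],"fingers":[0,0]}'
```

```text
clock: 3.7
position: [0.4821, 0.1537, 0.0344]
ee_rot: [0.0, 0.144, 0.99, 0.0]
contact_force: [-1.2, -0.1, -0.4]
width: 0.0002
gripper_force: 0.0
```

```bash
python3 -m crank '{"translation":[[0,0,0.5],[0,0,0]],"roll":[0,0],"fingers":[0,0]}'
```

```text
clock: 3.9
position: [0.4821, 0.1537, 0.0344]
ee_rot: [0.0, 0.144, 0.99, 0.0]
contact_force: [-1.5, 1.4, 4.5]
width: -0.0003
gripper_force: 2.3
```

```bash
python3 -m crank '{"translation":[[0,0,0.5],[0,0,0]],"roll":[0,0],"fingers":[0,0]}'
```

```text
clock: 4.1
position: [0.4821, 0.1537, 0.0343]
ee_rot: [0.0, 0.144, 0.99, 0.0]
contact_force: [-2.8, -0.9, 9.3]
width: 0.0
gripper_force: 4.4
```

```bash
python3 -m crank '{"translation":[[0,0,-8],[-37,5,0],[-37,5,0],[-37,5,0],[-36,5,0],[0,0,4],[0,0,1],[0,0,0]],"roll":[0,0,0,0,0,0,0,0],"fingers":[0,0,0,0,0,0,0,0]}'
python3 -c "
from geo import *
for n in P: print(n,tl(P[n],.0345))"
```

```text
clock: 4.9
position: [0.6267, 0.1309, 0.0357]
ee_rot: [-0.002, 0.144, 0.99, -0.0]
contact_force: [-0.5, 0.3, 0.4]
width: 0.0001
gripper_force: 0.0
front_left [147.  -20.2   1.6]
front_right [ 125.4 -178.7    1.7]
back_left [-1.6  0.1  1.2]
back_right [ -23.2 -158.4    1.3]
```

```bash
python3 -m crank '{"translation":[[0,0,1],[0,0,0.7],[0,0,0]],"roll":[0,0,0],"fingers":[0,0,0]}'
python3 -m crank '{"translation":[[0,0,0.6],[0,0,0]],"roll":[0,0],"fingers":[0,0]}'
```

```text
clock: 5.2
position: [0.628, 0.1311, 0.0349]
ee_rot: [-0.0, 0.144, 0.99, 0.0]
contact_force: [-0.2, 0.5, 0.9]
width: -0.0002
gripper_force: 0.0
clock: 5.4
position: [0.6285, 0.131, 0.0342]
ee_rot: [0.0, 0.144, 0.99, 0.0]
contact_force: [0.3, 0.1, -0.1]
width: 0.0001
gripper_force: 0.1
```

```bash
python3 -m crank '{"translation":[[0,0,0.6],[0,0,0]],"roll":[0,0],"fingers":[0,0]}'
python3 -m crank '{"translation":[[0,0,0.6],[0,0,0]],"roll":[0,0],"fingers":[0,0]}'
```

```text
clock: 5.6
position: [0.6287, 0.1309, 0.0335]
ee_rot: [0.0, 0.144, 0.99, 0.0]
contact_force: [-0.0, 0.7, 0.1]
width: 0.0003
gripper_force: 0.3
clock: 5.8
position: [0.6288, 0.1309, 0.0329]
ee_rot: [0.0, 0.144, 0.99, 0.0]
contact_force: [-0.4, 0.1, 0.0]
width: 0.0002
gripper_force: 0.3
```

```bash
python3 -m crank '{"translation":[[0,0,0.6],[0,0,0.6],[0,0,0]],"roll":[0,0,0],"fingers":[0,0,0]}'
python3 -m crank '{"translation":[[0,0,0.6],[0,0,0]],"roll":[0,0],"fingers":[0,0]}'
```

```text
clock: 6.1
position: [0.6288, 0.1308, 0.0317]
ee_rot: [0.0, 0.144, 0.99, 0.0]
contact_force: [0.0, -0.6, 0.9]
width: -0.0002
gripper_force: 0.3
clock: 6.3
position: [0.6288, 0.1309, 0.0313]
ee_rot: [0.0, 0.144, 0.99, 0.0]
contact_force: [0.1, 0.1, 2.6]
width: -0.0002
gripper_force: 0.9
```

```bash
python3 -m crank '{"translation":[[0,0,0.6],[0,0,0]],"roll":[0,0],"fingers":[0,0]}'
```

```text
clock: 6.5
position: [0.6289, 0.1309, 0.0312]
ee_rot: [0.0, 0.144, 0.99, 0.0]
contact_force: [-1.8, 0.5, 5.2]
width: -0.0001
gripper_force: 2.4
```

```bash
python3 -m crank '{"translation":[[0,0,0.3],[0,0,0],[0,0,0]],"roll":[0,0,0],"fingers":[0,0,0]}'
python3 -c "
from geo import *
th=np.array([.5389,.2534]);tip=np.array([.6248,.2554])
d=(tip-th)/np.linalg.norm(tip-th)
g=th+d*.014
print('grasp',g,tl(g,.008))
print('yaw of tool y',np.angle(1j*1))
print('yaw wedge',np.arctan2(d[1],d[0]))"
```

```text
clock: 6.8
position: [0.6289, 0.1309, 0.0312]
ee_rot: [0.0, 0.144, 0.99, 0.0]
contact_force: [-0.2, 0.1, 5.5]
width: -0.0001
gripper_force: 3.1
grasp [0.55289621 0.25372587] [107.9  96.   23.1]
yaw of tool y 1.5707963267948966
yaw wedge 0.023278681283817274
```

```bash
python3 -m crank '{"translation":[[0,0,-15],[0,0,-35],[27,24,-20],[27,24,0],[27,24,0],[27,24,0],[0,0,0],[0,0,0]],"roll":[0,0,0,0,0,-0.1,-0.1,-0.113],"fingers":[0,0,0.6,0.6,0.6,0.6,0.6,0.6]}'
python3 -m crank '{"translation":[[0,0,0],[0,0,0]],"roll":[0,0],"fingers":[0.6,0.6]}'
python3 - <<'E'
from geo import *
s=manip.get_state();q=R.from_quat(np.roll(s["ee_rot"],-1)).as_matrix();print(np.arctan2(q[1,1],q[0,1]))
ci=camera_info("wrist");im=get_image("wrist");cv2.imwrite("pics/w1.png",im)
th=np.array([.5389,.2534]);d=np.array([.9997,.0233]);print(tl(th+d*.014,.009))
def proj(p): return cv2.projectPoints(np.array([p],float),ci["rvec"],ci["tvec"],ci["mtx"],ci["D"])[0].ravel()
print(proj([.5389,.2534,.021]),proj([.6248,.2554,.0085]))
import pickle;pickle.dump(ci,open("ci1.pkl","wb"))
E
```

```text
clock: 7.6
position: [0.5512, 0.2547, 0.0999]
ee_rot: [-0.0, -0.015, 1.0, -0.0]
contact_force: [-0.2, -0.4, -0.3]
width: 0.051
gripper_force: 0.0
clock: 7.8
position: [0.5523, 0.2535, 0.0999]
ee_rot: [-0.0, -0.01, 1.0, -0.0]
contact_force: [-0.1, 0.5, 0.0]
width: 0.0511
gripper_force: 0.0
1.591653455308724
[-0.5  0.3 91. ]
[279.72009464 200.99728778] [279.73240822 291.82764505]
```

View pics/w1.png

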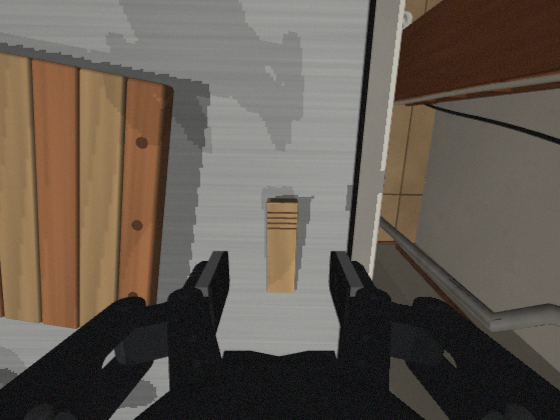

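The wrist picture shows the wedge with its thick grooved end at (282,200) and its tip at (281,292), within 2 px of the prediction. The fingers straddle it, so I'll go down and grip.

```bash
python3 -m crank '{"translation":[[0,1.5,30],[0,0,30],[0,0,20],[0,0,8],[0,0,3],[0,0,0],[0,0,0],[0,0,0]],"roll":[0,0,0,0,0,0,0,0],"fingers":[0.6,0.6,0.6,0.6,0.6,0.3,0,0]}' 25
python3 -m crank '{"translation":[[0,0,0],[0,0,0],[0,0,0]],"roll":[0,0,0],"fingers":[0,0,0]}'
```

```text
clock: 8.65
position: [0.5535, 0.2555, 0.0104]
ee_rot: [0.001, -0.011, 1.0, 0.0]
contact_force: [-0.2, -0.4, -0.2]
width: 0.0231
gripper_force: 25.6
clock: 8.95
position: [0.5534, 0.2555, 0.0104]
ee_rot: [0.001, -0.012, 1.0, 0.0]
contact_force: [0.6, -0.9, 5.3]
width: 0.023
gripper_force: 26.3
```

```bash
python3 -m crank '{"translation":[[0,0,-5],[0,0,-7],[0,0,0],[0,0,0],[0,0,0],[0,0,0],[0,0,0],[0,0,0]],"roll":[0,0,0.145,0.145,0.145,0.145,0.145,0.145],"fingers":[0,0,0,0,0,0,0,0]}'
python3 -m crank '{"translation":[[0,0,0],[0,0,0],[0,0,0],[0,0,0],[0,0,0],[0,0,0],[0,0,0],[0,0,0]],"roll":[0.145,0.145,0.145,0.145,0.145,0.145,0,0],"fingers":[0,0,0,0,0,0,0,0]}'
cat >> geo.py <<'E'
def rep():
    s=manip.get_state();q=R.from_quat(np.roll(s["ee_rot"],-1)).as_matrix()
    wy=np.arctan2(q[1,1],q[0,1])-1.5917+0.0233
    print("q",s["qpos"].round(2),"wedge yaw err(roll needed)",wy-(yaw-np.pi/2))
    print("board frame",(Rb.T@(s["position"][:2]-c)*1000).round(1),"z",s["position"][2],"F board",(Rb.T@s["contact_force"][:2]).round(1),s["contact_force"][2])
E
python3 - <<'E'
from geo import *
rep();print(tl(c+Rb@np.array([.086,.1805])))
E
```

```text
clock: 9.75
position: [0.5523, 0.2552, 0.0214]
ee_rot: [-0.0, 0.414, 0.91, -0.0]
contact_force: [-0.4, -0.7, -0.5]
width: 0.0231
gripper_force: 25.6
clock: 10.55
position: [0.5524, 0.2552, 0.0213]
ee_rot: [-0.0, 0.756, 0.655, -0.0]
contact_force: [-0.0, -0.7, 0.4]
width: 0.0232
gripper_force: 25.6
q [0.32 0.51 1.71 0.   0.92 0.46] wedge yaw err(roll needed) 0.013584139817541585
board frame [-19.1 191.6] z 0.021342975753500512 F board [ 0.1 -0.7] 0.40009880187734725
[-12.2 105.   -0. ]
```

```bash
python3 -m crank '{"translation":[[0,30,0],[0,40,0],[-12,35,0],[0,0,5],[0,0,0]],"roll":[0.0136,0,0,0,0],"fingers":[0,0,0,0,0]}'
python3 - <<'E'
from geo import *
rep();ci=camera_info("wrist");im=get_image("wrist");cv2.imwrite("pics/w2.png",cv2.resize(im,(800,600)))
E
```

```text
clock: 11.05
position: [0.6539, 0.2264, 0.0151]
ee_rot: [-0.001, 0.761, 0.649, -0.001]
contact_force: [-0.3, -0.0, 0.1]
width: 0.0231
gripper_force: 25.6
q [0.23 0.61 1.51 0.   1.02 0.39] wedge yaw err(roll needed) -0.0028003247706760437
board frame [ 85.6 178.6] z 0.015097145788619416 F board [-0.3 -0. ] 0.11812479766203388
```

View pics/w2.png

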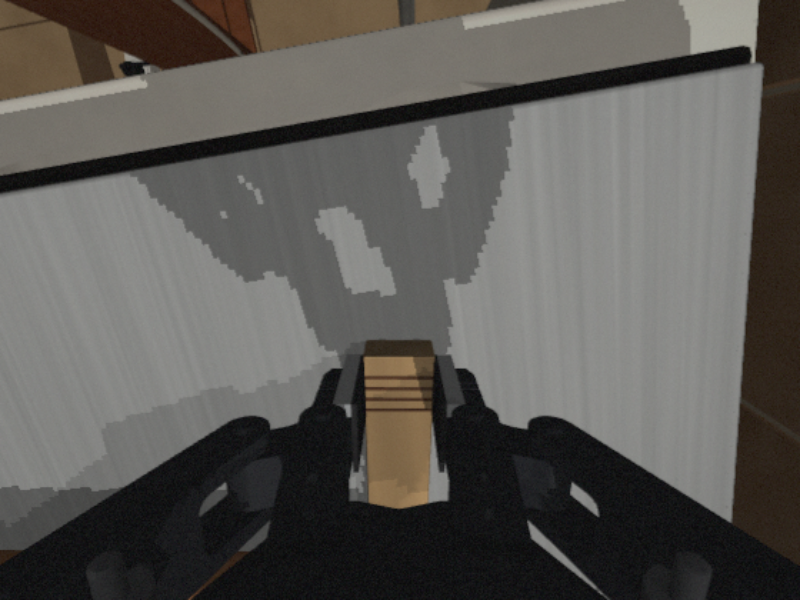

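The wedge sits straight between the pads (thick end at about (399,350), centred in the enlarged frame). I'll lower it onto the cover.

```bash
python3 -m crank '{"translation":[[0,0,2],[0,0,1.5],[0,0,0.7],[0,0,0]],"roll":[0,0,0,0],"fingers":[0,0,0,0]}'
python3 -m crank '{"translation":[[0,0,0.5],[0,0,0]],"roll":[0,0],"fingers":[0,0]}'
```

```text
clock: 11.5
position: [0.6538, 0.2275, 0.0121]
ee_rot: [-0.0, 0.761, 0.649, -0.0]
contact_force: [0.8, 0.6, -1.2]
width: 0.0235
gripper_force: 25.6
clock: 11.7
position: [0.6543, 0.2272, 0.0116]
ee_rot: [0.0, 0.761, 0.649, 0.0]
contact_force: [-0.9, -1.1, -0.3]
width: 0.0231
gripper_force: 25.6
```

```bash
python3 -m crank '{"translation":[[0,0,0.7],[0,0,0]],"roll":[0,0],"fingers":[0,0]}'
python3 -m crank '{"translation":[[0,0,0.4],[0,0,0]],"roll":[0,0],"fingers":[0,0]}'
```

```text
clock: 11.9
position: [0.6543, 0.227, 0.0107]
ee_rot: [-0.0, 0.761, 0.648, -0.0]
contact_force: [0.1, 0.0, -0.3]
width: 0.0228
gripper_force: 25.6
clock: 12.1
position: [0.6544, 0.2271, 0.0105]
ee_rot: [-0.0, 0.761, 0.648, 0.0]
contact_force: [1.0, 0.0, 0.1]
width: 0.0231
gripper_force: 25.6
```

```bash
python3 -m crank '{"translation":[[-5,0,0.2],[-5,0,0],[-5,0,0],[-5,0,0],[-5,0,0],[-4,0,0],[0,0,0]],"roll":[0,0,0,0,0,0,0],"fingers":[0,0,0,0,0,0,0]}'
python3 -c "from geo import *;rep()"
python3 -m crank '{"translation":[[-4,0,0],[-4,0,0],[0,0,0]],"roll":[0,0,0],"fingers":[0,0,0]}'
python3 -c "from geo import *;rep()"
```

```text
clock: 12.8
position: [0.6498, 0.1974, 0.0105]
ee_rot: [0.0, 0.761, 0.648, -0.0]
contact_force: [-0.5, -1.0, 4.2]
width: 0.0231
gripper_force: 26.0
q [ 0.19  0.6   1.55 -0.    0.99  0.35] wedge yaw err(roll needed) -0.003426552565286789
board frame [ 86.  149.4] z 0.010480021617159743 F board [-0.4 -1.1] 4.210215809992919
clock: 13.1
position: [0.6486, 0.1901, 0.0104]
ee_rot: [0.0, 0.761, 0.648, 0.0]
contact_force: [-0.4, -0.3, 3.3]
width: 0.0232
gripper_force: 26.0
q [ 0.18  0.6   1.56 -0.    0.99  0.34] wedge yaw err(roll needed) -0.003189260628039925
board frame [ 85.9 142. ] z 0.01044431383967781 F board [-0.4 -0.4] 3.3301971747884123
```

```bash
python3 -m crank '{"translation":[[-2,0,0],[-2,0,0],[-1,0,0],[0,0,0]],"roll":[0,0,0,0],"fingers":[0,0,0,0]}'
python3 -c "from geo import *;rep()"
python3 -m crank '{"translation":[[-1,0,0],[-1,0,0],[0,0,0]],"roll":[0,0,0],"fingers":[0,0,0]}'
python3 -c "from geo import *;rep()"
```

```text
clock: 13.5
position: [0.6479, 0.1857, 0.0104]
ee_rot: [0.0, 0.761, 0.648, 0.0]
contact_force: [0.3, 2.5, 5.3]
width: 0.0235
gripper_force: 26.1
q [0.18 0.59 1.56 0.   0.98 0.34] wedge yaw err(roll needed) -0.0031539078917237617
board frame [ 85.9 137.5] z 0.010437002244242006 F board [-0.1  2.5] 5.2807989598332385
clock: 13.8
position: [0.6476, 0.1838, 0.0105]
ee_rot: [0.0, 0.761, 0.648, 0.0]
contact_force: [0.4, 3.1, 5.1]
width: 0.023
gripper_force: 26.2
q [0.17 0.59 1.56 0.   0.98 0.33] wedge yaw err(roll needed) -0.003088212061602702
board frame [ 85.9 135.5] z 0.010458769056411955 F board [-0.   3.1] 5.066515765507682
```

```bash
python3 -m crank '{"translation":[[-1,0,0],[0,0,0],[0,0,0]],"roll":[0,0,0],"fingers":[0,0,0]}'
python3 -m crank '{"translation":[[-1,0,0],[0,0,0],[0,0,0]],"roll":[0,0,0],"fingers":[0,0,0]}'
python3 -c "from geo import *;rep()"
```

```text
clock: 14.1
position: [0.6474, 0.1828, 0.0104]
ee_rot: [0.0, 0.761, 0.648, 0.0]
contact_force: [0.8, 2.8, 4.9]
width: 0.0232
gripper_force: 26.2
clock: 14.4
position: [0.6472, 0.1818, 0.0105]
ee_rot: [0.0, 0.761, 0.648, 0.0]
contact_force: [0.1, 3.4, 4.2]
width: 0.0231
gripper_force: 26.2
q [0.17 0.59 1.57 0.   0.98 0.33] wedge yaw err(roll needed) -0.0030983332583227607
board frame [ 85.9 133.5] z 0.01046218439907794 F board [-0.4  3.4] 4.2484192108643555
```

```bash
python3 -m crank '{"translation":[[0,0,-0.3],[0,0,0],[0,0,0],[0,0,0],[0,0,-15],[0,0,-30],[0,0,-30],[0,0,0]],"roll":[0,0,0,0,0,0,0,0],"fingers":[0.3,0.45,0.5,0.5,0.5,0.5,0,0]}'
python3 - <<'E'
from geo import *
rep()
cv2.imwrite("pics/top1.png",get_image("top"))
ci=camera_info("wrist");im=get_image("wrist");cv2.imwrite("pics/w3.png",cv2.resize(im,(800,600)))
for n in P: print(n,tl(P[n],.0344))
E
```

```text
clock: 15.2
position: [0.6506, 0.1823, 0.0916]
ee_rot: [0.003, 0.761, 0.649, 0.005]
contact_force: [0.6, 0.9, -0.2]
width: 0.0143
gripper_force: 0.0
q [ 0.17  0.51  1.48 -0.    1.13  0.33] wedge yaw err(roll needed) -0.002984530750527181
board frame [ 89.1 134.6] z 0.09161290430862323 F board [0.4 0.9] -0.1723717980786561
front_left [ -54.5 -161.2   52.5]
front_right [-214.5 -160.3   52.3]
back_left [-53.7 -11.2  52.9]
back_right [-213.7  -10.3   52.7]
```

View pics/w3.png

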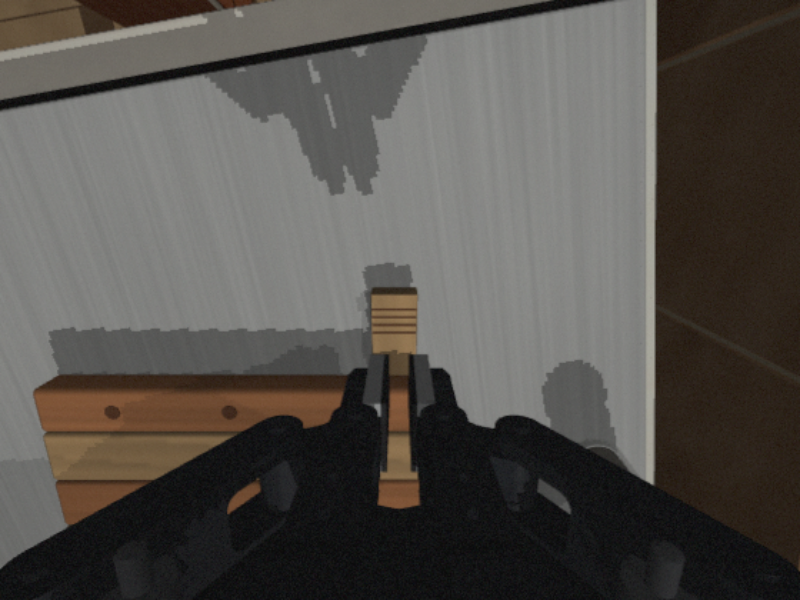

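The wrist picture shows the wedge standing with its thick end at (395,290), lying square to the board's edge (row ~376) and free of the fingers. Now I'll press the wedged corner.

```bash
python3 -m crank '{"translation":[[-27,-6,0],[-27,-5,25],[0,0,15],[0,0,7],[0,0,2],[0,0,1],[0,0,0]],"roll":[0,0,0,0,0,0,0],"fingers":[0,0,0,0,0,0,0]}'
python3 -c "
from geo import *
rep()
for n in P: print(n,tl(P[n],.0344))"
```

```text
clock: 16.0
position: [0.6282, 0.1306, 0.0359]
ee_rot: [0.0, 0.761, 0.649, 0.0]
contact_force: [1.0, -0.5, -0.1]
width: 0.0003
gripper_force: 0.0
q [0.1  0.53 1.62 0.   0.99 0.26] wedge yaw err(roll needed) -0.002487152471474241
board frame [74.9 80.1] z 0.03589973802186837 F board [ 1.1 -0.3] -0.13011012366556537
front_left [  -0.8 -149.9    1.4]
front_right [-160.8 -149.1    1.3]
back_left [-0.1  0.1  1.5]
back_right [-160.1    0.9    1.4]
```

```bash
python3 -m crank '{"translation":[[0,0,0.7],[0,0,0]],"roll":[0,0],"fingers":[0,0]}'
python3 -m crank '{"translation":[[0,0,0.5],[0,0,0]],"roll":[0,0],"fingers":[0,0]}'
python3 -m crank '{"translation":[[0,0,0.5],[0,0,0]],"roll":[0,0],"fingers":[0,0]}'
```

```text
clock: 16.2
position: [0.6279, 0.1304, 0.0353]
ee_rot: [0.0, 0.761, 0.649, 0.0]
contact_force: [-0.2, -0.4, -1.1]
width: 0.0002
gripper_force: 0.0
clock: 16.4
position: [0.6276, 0.1302, 0.0345]
ee_rot: [0.0, 0.761, 0.649, 0.0]
contact_force: [0.2, -0.2, 1.0]
width: -0.0
gripper_force: 0.0
clock: 16.6
position: [0.6277, 0.1302, 0.0343]
ee_rot: [0.0, 0.761, 0.648, 0.0]
contact_force: [-0.5, 0.5, 3.3]
width: 0.0002
gripper_force: 1.6
```

```bash
python3 -m crank '{"translation":[[0,0,0.5],[0,0,0],[0,0,0],[0,0,0]],"roll":[0,0,0,0],"fingers":[0,0,0,0]}'
```

```text
clock: 17.0
position: [0.6277, 0.1302, 0.0342]
ee_rot: [0.0, 0.761, 0.648, 0.0]
contact_force: [-1.6, 0.1, 5.7]
width: 0.0
gripper_force: 3.1
```

```bash
python3 -m crank '{"translation":[[0,0,0.2],[0,0,0],[0,0,0]],"roll":[0,0,0],"fingers":[0,0,0]}'
python3 -m crank '{"translation":[[0,0,-4],[0,0,-5],[-40,0,0],[-40,0,0],[-40,1,0],[-40,0,4],[0,0,3],[0,0,0]],"roll":[0,0,0,0,0,0,0,0],"fingers":[0,0,0,0,0,0,0,0]}'
python3 -m crank '{"translation":[[0,0,1],[0,0,0.6],[0,0,0]],"roll":[0,0,0],"fingers":[0,0,0]}'
python3 -c "from geo import *;rep()"
```

```text
clock: 17.3
position: [0.6277, 0.1302, 0.0342]
ee_rot: [0.0, 0.761, 0.648, 0.0]
contact_force: [-2.3, -0.2, 7.3]
width: 0.0001
gripper_force: 3.5
clock: 18.1
position: [0.6028, -0.0289, 0.0347]
ee_rot: [-0.001, 0.762, 0.648, -0.0]
contact_force: [-0.0, -0.3, 1.2]
width: 0.0002
gripper_force: 0.0
clock: 18.4
position: [0.6034, -0.0275, 0.0344]
ee_rot: [0.001, 0.76, 0.649, -0.0]
contact_force: [-1.3, -3.0, 4.6]
width: -0.0004
gripper_force: 2.4
q [-0.16  0.48  1.71 -0.    0.95 -0.  ] wedge yaw err(roll needed) -0.00048190553521409996
board frame [ 74.7 -80. ] z 0.034385933074995864 F board [-0.8 -3.1] 4.599861198669965
```

```bash
python3 -m crank '{"translation":[[0,0,0.4],[0,0,0],[0,0,0],[0,0,0]],"roll":[0,0,0,0],"fingers":[0,0,0,0]}'
python3 -c "
from geo import *
for n in P: print(n,tl(P[n],.0344))"
```

```text
clock: 18.8
position: [0.6034, -0.0275, 0.0343]
ee_rot: [0.001, 0.76, 0.649, -0.0]
contact_force: [-2.7, -1.8, 7.8]
width: 0.0003
gripper_force: 3.7
front_left [ 159.6 -150.1   -0.4]
front_right [  -0.4 -149.7   -0.2]
back_left [ 1.6e+02 -1.0e-01 -3.0e-01]
back_right [ 0.   0.3 -0.1]
```

Firm there as well. Next is front_right.

```bash
python3 -m crank '{"translation":[[0,0,-4],[0,0,-5],[0,-40,0],[0,-40,0],[0,-40,0],[0,-30,4],[0,0,2],[0,0,0]],"roll":[0,0,0,0,0,0,0,0],"fingers":[0,0,0,0,0,0,0,0]}'
python3 -m crank '{"translation":[[0,0,1],[0,0,1],[0,0,0.4],[0,0,0]],"roll":[0,0,0,0],"fingers":[0,0,0,0]}'
```

```text
clock: 19.6
position: [0.4554, -0.0037, 0.0364]
ee_rot: [0.0, 0.761, 0.649, 0.001]
contact_force: [0.7, -0.6, 0.3]
width: 0.0003
gripper_force: 0.0
clock: 20.0
position: [0.4571, -0.0044, 0.0344]
ee_rot: [0.001, 0.761, 0.648, 0.001]
contact_force: [-0.5, 0.2, 5.4]
width: 0.0003
gripper_force: 2.8
```

```bash
python3 -m crank '{"translation":[[0,0,0.3],[0,0,0],[0,0,0],[0,0,0]],"roll":[0,0,0,0],"fingers":[0,0,0,0]}'
python3 -m crank '{"translation":[[0,0,-4],[0,0,-5],[40,0,0],[40,0,0],[40,0,0],[40,0,4],[0,0,2],[0,0,0]],"roll":[0,0,0,0,0,0,0,0],"fingers":[0,0,0,0,0,0,0,0]}'
python3 -m crank '{"translation":[[0,0,1],[0,0,1],[0,0,0.4],[0,0,0]],"roll":[0,0,0,0],"fingers":[0,0,0,0]}'
```

```text
clock: 20.4
position: [0.4571, -0.0044, 0.0343]
ee_rot: [0.001, 0.761, 0.648, 0.001]
contact_force: [-0.6, 0.3, 8.3]
width: 0.0001
gripper_force: 4.1
clock: 21.2
position: [0.4802, 0.1544, 0.036]
ee_rot: [-0.0, 0.76, 0.649, -0.001]
contact_force: [0.7, -1.0, -0.6]
width: -0.0002
gripper_force: 0.0
clock: 21.6
position: [0.4803, 0.1527, 0.0344]
ee_rot: [0.0, 0.762, 0.648, -0.0]
contact_force: [-0.6, -0.7, 3.4]
width: 0.0002
gripper_force: 2.1
```

```bash
python3 -m crank '{"translation":[[0,0,0.5],[0,0,0],[0,0,0],[0,0,0]],"roll":[0,0,0,0],"fingers":[0,0,0,0]}'
python3 -m crank '{"translation":[[0,0,-5],[0,0,-20],[0,0,-40],[0,0,-40],[0,-40,0],[0,-40,0],[0,0,0],[0,0,0]],"roll":[0,0,0,0,0,0,0,0],"fingers":[0,0,0,0,0,0,0,0]}'
python3 -c "
from geo import *
cv2.imwrite('pics/side2.png',cv2.resize(get_image('side')[130:330,140:400],None,fx=3,fy=3))"
```

```text
clock: 22.0
position: [0.4803, 0.1527, 0.0343]
ee_rot: [0.0, 0.761, 0.648, -0.0]
contact_force: [-2.2, -4.0, 8.7]
width: 0.0001
gripper_force: 4.2
clock: 22.8
position: [0.4011, 0.1666, 0.1388]
ee_rot: [0.0, 0.761, 0.649, 0.001]
contact_force: [0.0, -0.0, -0.4]
width: -0.0002
gripper_force: 0.0
```

View pics/side2.png

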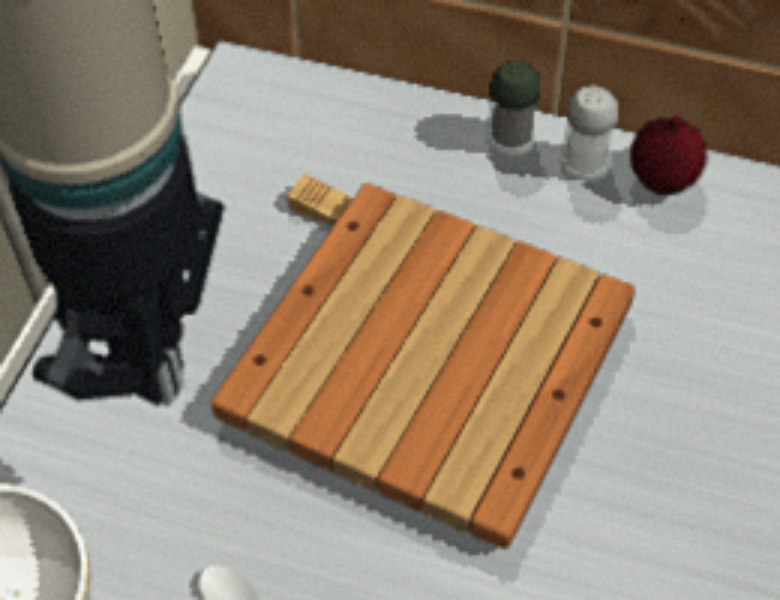

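The side crop shows the wedge under the back-left corner, from (305,190) to (345,205). The board is in place, the bystanders are untouched and the arm is clear, so I'm handing the job in.

```bash
python3 -c "
from rig import manip
print(manip.sign_off())"
```

```text
the job is handed in; nothing more can be done
None
```

The back-left corner was the one that rocked; the wedge is now snug under it, all four corners held firm at about 7–9 N in clockwise order, and I handed the job in after about 23 s (the sign-off gave no verdict).

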